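# Seat the loose oil filler cap

### The arm

A 7-joint arm with a two-finger parallel gripper is mounted at the origin on the work surface. World frame = base frame: x ahead of the robot, y to its left, z up, the work surface at z = 0. Lengths are in m, angles in rad, forces in N, time in s.
With the tool pointing down it reaches from about 0.35 to 0.9 m from the base axis. Payload 8.1 kg.
Tool frame: the origin (TCP) lies midway between the tips of the shut fingers; the grasp point (between the pads) lies arm.tcp_to_grasp behind it (arm.tcp_to_grasp is the distance from the TCP to the grasp point, in m); z points along the fingers, y is the line along which they close (so a half turn about z gives the same grasp; the last joint's range is limited). The gripper opens to 92 mm and grips with 3 to 60 N. Pads are 19 mm wide; open, the fingers measure 130 mm over their backs; the gripper's body (75 mm by 190 mm) begins 47 mm behind the grasp point.
Start: joints at [1.059, 0.434, 0.025, 1.573, -0.012, 1.134, -0.075], TCP at [0.248, -0.574, 0.227] pointing down, gripper open.
Joint ranges: [-2.62, 2.62], [-0.44, 2.09], [-1.27, 1.32], [0.08, 2.57], [-1.32, 4.46], [0.12, 2], [-2.74, 2.74]. Speed limits (rad/s): [2.22, 2.22, 3.01, 3.01, 3.14, 3.14, 3.14].

### API

Orientations are given as a rotation vector (axis times angle).
In Python, from cell import observe, get_image, arm gives the robot as it stands. The module is installed in compiled form; this text tells all that it offers.
- The arm moves only by the tool drive_tool, never from a script. Its argument "steps" is a list of rows, each a list of 5 numbers: the closure, from 0 (fully open) to 1 (shut), then the shift along the world's x, y, z in mm, then the turn about the world's z in rad. In form: [[hand, x, y, z, roll], ...]. A call has 1 to 20 rows; each row shifts and turns the commanded pose from where the row before left it; what a row does not reach is not made up. A row lasts 1/12 s, in which the tool goes at most 41.7 mm and 7.16 degrees, less where a joint would pass 70% of its speed; a pose out of reach is approached as far as the arm can. A call with a gripper value outside its range is refused whole. The fingers move at their own pace and stop on an object; "grip_force" is the grip in N (left out, the last holds). Time passes only in rows, so rows that do not move let the fingers close. It gives the time, the measured TCP pose, the force, the opening and the grip force at its end, in the units of the state.
- observe(): the state, without advancing time (a new reading comes with each control period).
- get_image(name): name is "side" or "top" or "wrist"; returns a dict with "image" (480x640x3 uint8, red, green, blue), "vfov" (degrees; the focal length in pixels is half the picture's height over the tangent of half this angle, whatever the lens; pixels are square), "cx", "cy" (the principal point, pixels), "xyz" and "attitude" of the camera in the world. Camera axes: x right, y down, z forward; pixel columns grow to the right and rows downward; lengths in m; the calibration is good to about 2 mm. A picture is of the moment at which its call begins. There is no depth.
- arm.sign_off(): hands the job in; it is judged then, once.
The state is a dict: "clock": time; "joints": joint angles; "dq": joint speeds; "joint_efforts": joint torques, N m; "position": TCP position; "ee_rot": TCP orientation; "force": force on the tool from outside, world axes, zero at the start; "ft_torque": the same for the moment, N m; "width": opening from 0.0 (shut) to 1.0 (fully open); "gripper_force": force on a finger pad.
Only numpy, scipy, OpenCV 4.12 (cv2) and the standard library are available. Lean on these libraries where they do the work, as an engineer would, in place of code of your own. Each camera call takes 0.05 s, during which the arm holds its last target. There are 200 camera calls.

### The job

On the garage bench, one of the two rocker covers has its oil filler cap merely set on top, standing proud and not engaged. Without lifting it out of its neck or turning it forward up there, turn it backward (counterclockwise seen from above) until it drops into its thread starts, let it down, then screw it clockwise, flush, until its grip bar lies along the length of its cover, and let go. Leave the other cap, which is already home, untouched.

Things in the scene. Friction and masses are not known exactly. Their poses are not given: they have to be found in the camera images.
- cap: loose filler cap: disc 62 mm across, 8 thick, weight 0.1 to 0.17 kg, with a metal grip bar on top. Origin: centre of the disc's underside; z up, x along the bar. Below hangs a 30 mm stem, 27 long, with two thread lugs under the bar's ends. At the start the lugs lie on the neck's rim: the disc is 15 mm above it, the bar 18 to 36 deg counterclockwise of the cover's x. It drops 15 mm at the starts
- cover: rocker cover under the loose cap, 350 x 160 mm, fixed. Origin: on the bench under the axis of its 64 mm filler neck; x along its length, z up; neck rim at z = 94 mm. Thread starts (slots in the rim, marked by ears on the neck, out to 54 mm) at 80 and 260 deg counterclockwise from x; the bar must point there within 10 deg to drop. Home: bar along x, 80 deg clockwise; a hard stop is 10 deg on
- done_cap: the same kind of cap on the other, identical cover, already home: its disc lies on its neck's rim (underside 94 mm above the bench) and its bar along its own cover. Origin and axes as for cap. Not to be touched
- cap_end (a point): one end of the loose cap's grip bar, 25 mm along the cap's x from its axis and 21 mm above the disc's underside. The bar is 50 mm long, 14 wide, its top 36 mm above the disc's underside. It can be turned with one grasp, light friction. Once dropped, the cap has 3 mm of up-and-down play while it turns under the rim
Not all that is in view belongs to the job. Leave any red or turquoise look-alike of the cap alone.

How it is judged:
On the way:
1. the cap, turned back to its thread starts, has dropped: disc within 5 mm of the rim while its bar is still more than 54 degrees from the cover's length (z of cap in the frame of cover below 0.099 m and angle between the x axis of cap and the x axis of cover, either way round above 0.95 rad), for 0.1 s.
At the end, for the whole second after the job is handed in: The loose cap is screwed home in its own neck: disc within 4 mm of the rim, centred within 6 mm, level within 6 degrees, grip bar within 20 degrees of the cover's length, at rest and released (z of cap in the frame of cover below 0.098 m and angle between the x axis of cap and the x axis of cover, either way round below 0.35 rad and horizontal distance between cap and cover below 0.006 m and angle between cap's own z axis and vertical below 0.1 rad and linear speed of cap below 0.02 m/s); the robot touches nothing.
It fails at once if the cap is lifted out of its neck (more than 15 mm above where it stood) (z of cap in the frame of cover above 0.124 m).
It fails at once if the cap is screwed forward (clockwise past the line of the cover's length by more than 10 degrees) while it still stands proud on the rim (z of cap in the frame of cover above 0.105 m and y of cap_end in the frame of cover below -0.0045 m).
It fails at once if the cap that is already home is pushed or gripped (over 3 N) or moved by over 8 mm (contact force between done_cap and the fingers above 3 N or distance of done_cap from where it was at the start of the episode above 0.008 m).
It also fails if it takes over 35 s, if anything falls off the work surface, if the arm or the gripper's body presses on something with over 40 N, if the wrist force passes 120 N, or if a joint passes its speed limit or range.

## Working session

There is one attempt and no reset: what is moved stays moved. The work goes in short steps, Python scripts to look and compute and a tool call to move; the robot and the scene stay as the last step left them, time stands still between calls to the robot, and variables do not carry over. Pictures are saved under pics/ and viewed, at most 10 in all, crops included, and the job is handed in when it is done.

Besides the shell and the picture viewer there is one more tool, called after "Request:" as name(argument=value, ...), one argument or row to a line, values as JSON. drive_tool: Moves the arm, as the interface text tells. Its arguments: {"type":"object","properties":{"steps":{"type":"array"},"grip_force":{"type":"number"}},"required":["steps"]}

```bash
mkdir -p pics
cat > h.py <<'E'
import numpy as np, cv2
from scipy.spatial.transform import Rotation as R
from cell import observe,get_image,arm
def cam(n,f=None):
    d=get_image(n)
    if f: cv2.imwrite(f'pics/{f}.png',d['image'][:,:,::-1])
    return d
def Rm(d):
    a=np.array(d['attitude'],float)
    return a if a.shape==(3,3) else R.from_rotvec(a).as_matrix()
def ray(d,u,v,z):
    f=240/np.tan(np.radians(d['vfov'])/2)
    r=Rm(d)@np.array([(u-d['cx'])/f,(v-d['cy'])/f,1]); o=np.array(d['xyz'])
    return o+r*(z-o[2])/r[2]
E
python3 - <<'E'
from h import *
for n in('top','side'):
    d=cam(n,n+'0'); print({k:v for k,v in d.items() if k!='image'})
print(observe(), arm.tcp_to_grasp)
E
```

```text
{'vfov': 44.16138478749587, 'cx': 321.9719305854157, 'cy': 232.87506614318806, 'xyz': array([0.2053548 , 0.07888834, 1.10841928]), 'attitude': array([-1.98995883,  2.2351326 , -0.23506114])}
{'vfov': 53.03158529565508, 'cx': 316.5751261350852, 'cy': 240.09703889743056, 'xyz': array([-0.03157595,  0.55740507,  0.77319498]), 'attitude': array([-0.97602052,  2.49565949, -1.02664756])}
{'clock': 0.1, 'joints': array([ 1.05941187,  0.43517172,  0.02499359,  1.57400918, -0.01160131,
        1.13402487, -0.07508404]), 'dq': array([-0.00024941,  0.00013258,  0.00102698, -0.00230078, -0.00079931,
       -0.00117299,  0.00014925]), 'joint_efforts': array([ 2.64625916e-03, -6.69128680e+01,  9.87601765e-01, -3.15146613e+01,
       -6.05666195e-02,  3.73608246e-02,  5.16599312e-05]), 'position': array([ 0.24818655, -0.57309634,  0.22601107]), 'ee_rot': array([-3.0748487e+00, -6.3725996e-01,  6.8178623e-04]), 'force': array([-0.80091769,  0.11809107, -0.53862798]), 'ft_torque': array([-0.01231529, -0.00171215,  0.01879801]), 'gripper_force': 0.0, 'width': 0.9995743210308957} 0.0188
```

View pics/top0.png

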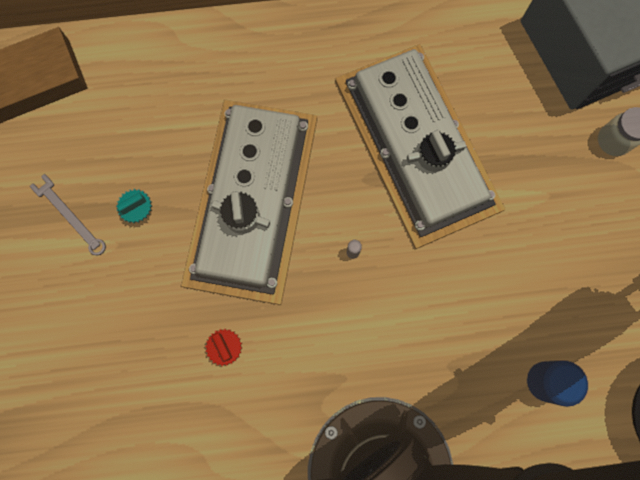

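View pics/side0.png

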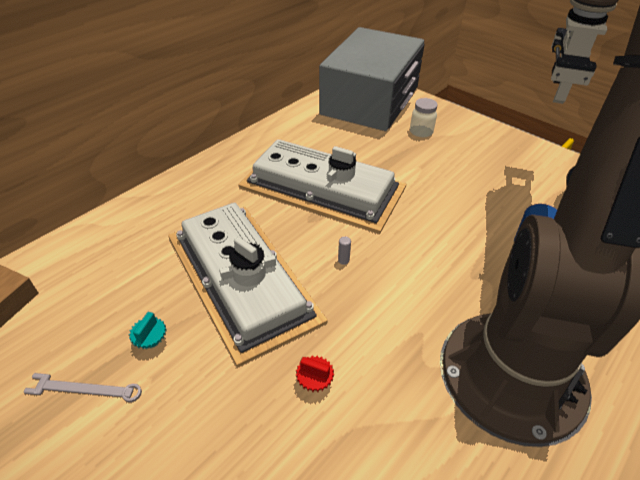

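The top view shows two covers. On the left one, at (248,200), the bar is turned about 25° CCW from the cover's length, so that is the loose cap. On the right one, with its cap at (438,149), the bar lies along the cover. Next I'll measure the left one more closely.

Run:
```python
from h import *
a=cv2.imread('pics/top0.png')[170:255,195:285]; b=cv2.imread('pics/side0.png')[215:300,200:290]
c=cv2.imread('pics/top0.png')[110:195,395:485]
z=lambda x:cv2.resize(x,None,fx=4.4,fy=4.4,interpolation=cv2.INTER_CUBIC)
cv2.imwrite('pics/crop.png',np.hstack([z(a),z(b)]))
d=cam('top')
# cover outline (wood base strip) corners at z~0.0; screws
for p in [(224,101),(317,115),(281,304),(182,288)]: print(p,ray(d,*p,0.01).round(4))
```

```text
(224, 101) [0.7274 0.2152 0.01  ]
(317, 115) [0.6763 0.0344 0.01  ]
(281, 304) [0.3129 0.1432 0.01  ]
(182, 288) [0.3638 0.3232 0.01  ]
```

View pics/crop.png

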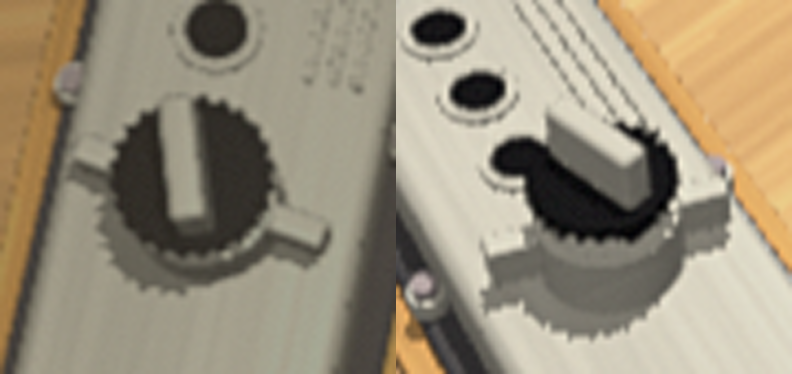

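The left crop shows the disc centre near (239,210) and the bar's top ends near (235.5,192) and (238,220). The ears are at (216,205) and (263,222). The right crop (side view) shows the disc centre near (247,256), clearly standing proud.

Run:
```python
from h import *
d=cam('top'); s=cam('side')
t=lambda x,y,z:ray(d,195+x/4.4,170+y/4.4,z)
u=lambda x,y,z:ray(s,200+(x-396)/4.4,215+y/4.4,z)
ang=lambda a,b:np.degrees(np.arctan2(*(b-a)[[1,0]]))
print('disc',t(192,175,.117),u(602,181,.117))
a,b=t(178,97,.145),t(189,219,.145);print('bar top',a,b,(a+b)/2,np.linalg.norm(a-b),ang(b,a))
a,b=u(556,112,.145),u(638,162,.145);print('bar side',a,b,(a+b)/2,np.linalg.norm(a-b),ang(b,a))
a,b=t(92,155,.094),t(305,228,.094);print('ears',(a+b)/2,np.linalg.norm(a-b),ang(b,a))
o=R.from_rotvec(observe()['ee_rot']).as_matrix();print(o.round(3))
```

```text
disc [0.47242544 0.19317437 0.117     ] [0.47033617 0.19733973 0.117     ]
bar top [0.49629045 0.19261725 0.145     ] [0.44782291 0.19257118 0.145     ] [0.47205668 0.19259422 0.145     ] 0.04846756688535425 0.05446301420459928
bar side [0.49226122 0.19967714 0.145     ] [0.44609574 0.19574357 0.145     ] [0.46917848 0.19771036 0.145     ] 0.0463327590143204 4.870182789639248
ears [0.47157622 0.1939496  0.094     ] 0.09146246775385858 64.10086620109779
[[ 0.918  0.397 -0.   ]
 [ 0.397 -0.918  0.001]
 [-0.    -0.001 -1.   ]]
```

Request:
drive_tool(
  steps=[
    [0,11,38,0,-0.019],
    [0,11,38,0,-0.019],
    [0,11,38,0,-0.019],
    [0,11,38,0,-0.019],
    [0,11,38,0,-0.019],
    [0,11,38,0,-0.019],
    [0,11,38,0,-0.019],
    [0,11,38,0,-0.019],
    [0,11,38,0,-0.019],
    [0,11,38,0,-0.019],
    [0,11,38,0,-0.019],
    [0,11,38,0,-0.019],
    [0,11,38,0,-0.019],
    [0,11,38,0,-0.019],
    [0,11,38,0,-0.019],
    [0,11,38,0,-0.019],
    [0,11,38,0,-0.019],
    [0,11,38,0,-0.019],
    [0,11,38,0,-0.019],
    [0,11,38,0,-0.019],
  ],
  grip_force=15,
)

```text
clock: 1.92
position: [0.4686, 0.1883, 0.2268]
ee_rot: [3.141, 0.043, 0.001]
force: [0.3, -0.7, 0.4]
width: 1.002
gripper_force: 0.0
```

Run:
```python
from h import *
d=cam('wrist','w0'); o=observe(); print(o['clock'],o['position'],o['joints'].round(2),R.from_rotvec(o['ee_rot']).as_matrix().round(3),d['xyz'],d['vfov'],d['cx'],d['cy'],d['attitude'])
```

```text
1.9667 [0.46955914 0.19713782 0.22728271] [-0.11  0.29 -0.49  1.82  0.15  1.06 -2.19] [[ 0.999  0.033  0.002]
 [ 0.033 -0.999  0.006]
 [ 0.002 -0.006 -1.   ]] [0.54615448 0.19033595 0.38591186] 63.84105230575509 317.77448003757917 246.67071418361036 [ 2.0935537  -2.03508125 -0.29708933]
```

View pics/w0.png

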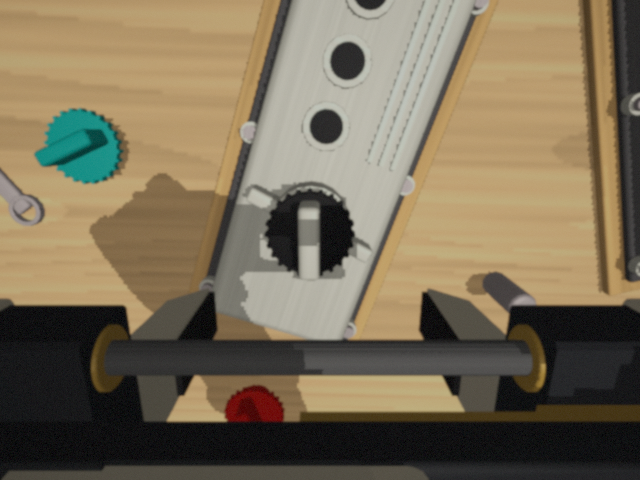

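The wrist view shows the cap's disc at (310,232). The bar stands vertical from (309,203) to (309,277), with the gripper across it.

Run:
```python
from h import *
d=cam('wrist'); print(observe()['position'])
g=cv2.cvtColor(d['image'],cv2.COLOR_RGB2GRAY)[180:285,255:365]
m=(g<60).astype(np.uint8); c=max(cv2.findContours(m,0,2)[0],key=cv2.contourArea)
e=cv2.minEnclosingCircle(c);print(e,'disc',ray(d,e[0][0]+255,e[0][1]+180,.115))
a,b=ray(d,309.5,203,.145),ray(d,309,277,.145);print(a,b,(a+b)/2,np.degrees(np.arctan2(*(a-b)[[1,0]])))
h=cv2.cvtColor(d['image'],cv2.COLOR_RGB2GRAY)
for r in range(205,277,12): x=np.where(h[r,285:335]>75)[0]+285; print(r,x.min(),x.max())
```

```text
[0.46871497 0.19369128 0.22695224]
((67.65351867675781, 53.63717269897461), 44.052127838134766) disc [0.47650777 0.19449291 0.115     ]
[0.50397918 0.2040077  0.145     ] [0.4540003  0.20296098 0.145     ] [0.47898974 0.20348434 0.145     ] 1.199782226712739
205 285 332
217 313 333
229 313 333
241 313 333
253 285 333
265 285 332
```

Request:
drive_tool(
  steps=[
    [0,2,0,-20,0],
    [0,2,1,-20,0],
    [0,1,0,-20,0],
    [0,0,0,-20,0],
    [0,0,0,-16,0],
    [0,0,0,-8,0],
    [0,0,0,0,0],
    [0,0,0,0,0],
  ],
)

```text
clock: 2.68
position: [0.4734, 0.1874, 0.123]
ee_rot: [3.141, 0.045, -0.001]
force: [0.3, -0.3, 0.4]
width: 1.002
gripper_force: 0.0
```

Request:
drive_tool(
  steps=[
    [1,0,0,0,0],
    [1,0,0,0,0],
    [1,0,0,0,0],
    [1,0,0,0,0],
    [1,0,0,0,0],
    [1,0,0,0,0],
    [1,0,0,0,0],
    [1,0,0,0,0],
    [1,0,0,0,0],
    [1,0,0,0,0],
  ],
)

```text
clock: 3.52
position: [0.4734, 0.1875, 0.1227]
ee_rot: [3.141, 0.045, -0.0]
force: [-0.5, 1.1, 0.2]
width: 0.327
gripper_force: 0.0
```

The measured y settled 7 mm short, because the earlier reading was an overshoot. I'll correct that before the fingers touch.

Request:
drive_tool(
  steps=[
    [0.5,0,4,0,0],
    [0.5,0,3,0,0],
    [0.5,0,0,0,0],
    [0.5,0,0,0,0],
    [0.5,0,0,0,0],
  ],
)

```text
clock: 3.93
position: [0.4734, 0.1945, 0.1227]
ee_rot: [3.141, 0.045, -0.0]
force: [0.8, -0.7, -0.3]
width: 0.498
gripper_force: 0.0
```

Run:
```python
from h import *
o=observe();print(o['position'],o['force'],o['width'])
d=cam('wrist'); print(observe()['position'])
cv2.imwrite('pics/w1.png',d['image'][:,:,::-1])
```

```text
[0.47340111 0.19454097 0.12272246] [ 0.79243604 -0.73471883 -0.33922879] 0.49767452239470145
[0.47340025 0.19444606 0.12269874]
```

View pics/w1.png

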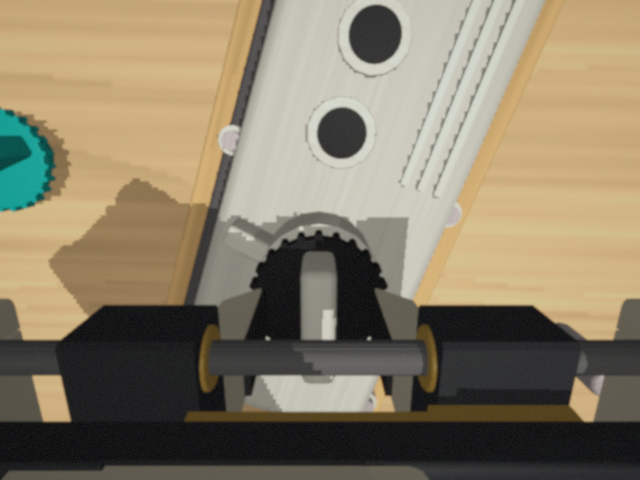

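The bar, at columns 302–336, is centred between the fingers. The disc's far edge is at row 234, and the bar ends are at rows 252 and 382.

Run:
```python
from h import *
d=cam('wrist')
print(ray(d,319,234,.117)-[.031,0,0]); a,b=ray(d,319,252,.145),ray(d,319,382,.145);print(a,b,(a+b)/2)
```

```text
[0.47670591 0.19483024 0.117     ]
[0.50814124 0.19491608 0.145     ] [0.45179735 0.19319225 0.145     ] [0.47996929 0.19405416 0.145     ]
```

Request:
drive_tool(
  steps=[
    [1,0,0,0,0],
    [1,0,0,0,0],
    [1,0,0,0,0],
    [1,0,0,0,0],
    [1,0,0,0,0],
    [1,0,0,0,0],
    [1,0,0,0,0],
    [1,0,0,0,0],
    [1,0,0,0,0],
    [1,0,0,0,0],
  ],
)

```text
clock: 4.87
position: [0.4734, 0.1945, 0.1227]
ee_rot: [3.141, 0.045, -0.0]
force: [-0.1, 0.2, 0.5]
width: 0.147
gripper_force: 15.0
```

Request:
drive_tool(
  steps=[
    [1,0,0,0,0.09],
    [1,0,0,0,0.09],
    [1,0,0,0,0.09],
    [1,0,0,0,0.09],
    [1,0,0,0,0.09],
    [1,0,0,0,0.09],
    [1,0,0,0,0.09],
    [1,0,0,0,0.09],
    [1,0,0,0,0.09],
    [1,0,0,0,0.09],
    [1,0,0,0,0.09],
    [1,0,0,0,0.09],
    [1,0,0,0,0],
    [1,0,0,0,0],
    [1,0,0,0,0],
  ],
)

```text
clock: 6.12
position: [0.4734, 0.1944, 0.1226]
ee_rot: [-2.674, -1.65, 0.0]
force: [-0.2, 0.5, -1.6]
width: 0.151
gripper_force: 15.0
```

Request:
drive_tool(
  steps=[
    [1,0,0,-2,0],
    [1,0,0,-2,0],
    [1,0,0,-2,0],
    [1,0,0,-2,0],
    [1,0,0,0,0],
  ],
)

```text
clock: 6.53
position: [0.4731, 0.1943, 0.1142]
ee_rot: [-2.671, -1.653, 0.001]
force: [-0.4, -0.6, -1.5]
width: 0.15
gripper_force: 15.0
```

Request:
drive_tool(
  steps=[
    [1,0,0,-2,0],
    [1,0,0,-2,0],
    [1,0,0,-2,0],
    [1,0,0,-1,0],
    [1,0,0,0,0],
    [1,0,0,0,0],
  ],
)

```text
clock: 7.03
position: [0.4734, 0.1945, 0.1078]
ee_rot: [2.671, 1.654, -0.0]
force: [-0.6, -0.6, 0.1]
width: 0.155
gripper_force: 15.0
```

Run:
```python
from h import *
s=cam('side'); cv2.imwrite('pics/s1.png',cv2.resize(s['image'][190:310,170:320,::-1],None,fx=4,fy=4,interpolation=2))
```

```text
(no output)
```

View pics/s1.png

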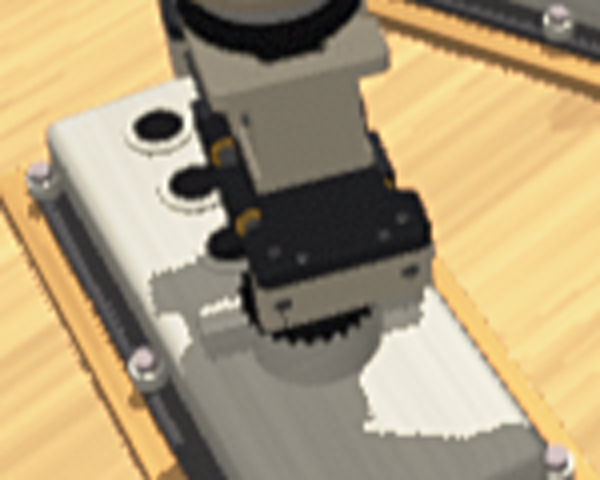

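The side view shows the disc seated at the neck, near crop (315,325), with both ears at its level. There is no reaction force, so it has dropped. Now I'll screw it clockwise.

Request:
drive_tool(
  steps=[
    [1,0,0,0,-0.09],
    [1,0,0,0,-0.09],
    [1,0,0,0,-0.09],
    [1,0,0,0,-0.09],
    [1,0,0,0,0],
  ],
)

```text
clock: 7.5
position: [0.4735, 0.1946, 0.1078]
ee_rot: [2.926, 1.143, 0.001]
force: [-0.5, -0.1, -1.9]
width: 0.151
gripper_force: 15.0
```

Request:
drive_tool(
  steps=[
    [1,0,0,0,-0.09],
    [1,0,0,0,-0.09],
    [1,0,0,0,-0.09],
    [1,0,0,0,-0.09],
    [1,0,0,0,-0.09],
    [1,0,0,0,-0.09],
    [1,0,0,0,-0.09],
    [1,0,0,0,-0.09],
    [1,0,0,0,-0.09],
    [1,0,0,0,-0.09],
    [1,0,0,0,-0.09],
    [1,0,0,0,-0.05],
    [1,0,0,0,0],
    [1,0,0,0,0],
  ],
)

```text
clock: 8.67
position: [0.4734, 0.1947, 0.1078]
ee_rot: [-3.109, 0.449, -0.0]
force: [0.1, 0.3, -0.5]
width: 0.151
gripper_force: 15.0
```

Run:
```python
from h import *
o=observe();print(o['joints'].round(2),o['ft_torque'],o['force'])
```

```text
[-0.22  0.42 -0.35  1.96  0.2   0.79 -2.55] [0.15078111 0.06686004 0.0091221 ] [ 0.06056513  0.30636303 -0.53718528]
```

Request:
drive_tool(
  steps=[
    [0.4,0,0,0,0],
    [0.4,0,0,0,0],
    [0.4,0,0,0,0],
    [0.4,0,0,0,0],
    [0.4,0,0,0,0],
    [0.4,0,0,0,0],
    [0.4,0,0,10,0],
    [0.4,0,0,20,0],
    [0.4,0,0,30,0],
    [0.4,0,0,30,0],
    [0.4,-20,0,30,0],
    [0.4,-35,0,0,0],
    [0.4,-35,0,0,0],
    [0.4,0,0,0,0],
    [0.4,0,0,0,0],
  ],
)

```text
clock: 9.92
position: [0.3821, 0.1946, 0.2288]
ee_rot: [3.109, -0.453, 0.002]
force: [0.2, 1.5, -0.2]
width: 0.598
gripper_force: 0.0
```

Run:
```python
from h import *
z=lambda x:cv2.resize(x[:,:,::-1],None,fx=3,fy=3,interpolation=2)
cv2.imwrite('pics/end.png',np.hstack([z(cam('side')['image'][190:320,180:310]),z(cam('wrist')['image'][::2,::2][:130,90:220])]))
```

```text
(no output)
```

View pics/end.png

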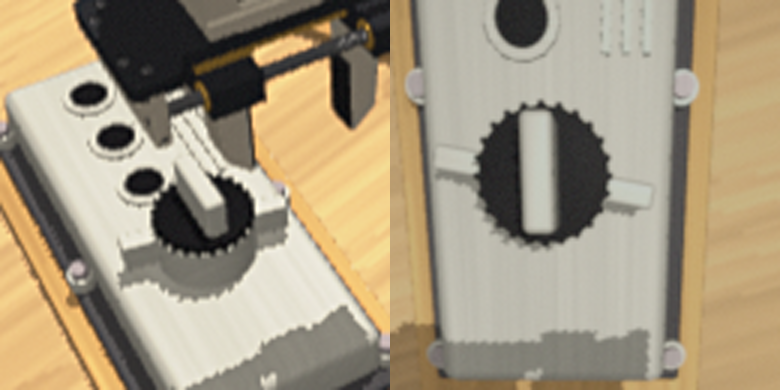

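The final views show the bar along the cover's length and the disc down at ear level. Its side-view centre moved from row 256 to row 262, which fits a 15 mm drop. The gripper is clear.

```bash
python3 -c "
from cell import arm
print(arm.sign_off())"
```

```text
the job is handed in; nothing more can be done
None
```

The loose cap was turned back to its thread starts, let down about 15 mm, screwed clockwise until its bar lay along the cover, and released. I handed the job in at about 10 s; the other cap was not touched, and sign-off returned no verdict.

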